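# Change a test-tile carrier over to the other dovetail dock

## Robot

A 6-joint arm with a two-finger parallel gripper is mounted at the origin on the work surface. World frame = base frame: x ahead of the robot, y to its left, z up, the work surface at z = 0. Lengths are in mm, angles in rad, forces in N, time in s.
With the tool pointing down it reaches from about 350 to 875 mm from the base axis. Payload 4.2 kg.
Tool frame: the origin (TCP) lies at the very end of the fingers, on their centre line; the grasp point (between the pads) lies 19 mm behind it; z points along the fingers, y is the line along which they close (so a half turn about z gives the same grasp; the last joint's range is limited). The gripper opens to 85 mm and grips with 20 to 120 N. Pads are 22 mm wide; open, the fingers measure 114 mm over their backs; the gripper's body (76 mm by 85 mm) begins 54 mm behind the grasp point. The pads swing forward as they close: fully open they stand 13 mm farther back than shut.
Start: joints at [-0.88, 0.385, 0.008, 0, -1.194, -0.259], TCP at [261.579, -567.605, 231.312] pointing down, gripper open.
Joint ranges: [-3.14, 3.14], [-1.21, 2.06], [-1.07, 1.41], [-3.16, 2.05], [-2.99, -0.16], [-3.1, 3.1]. Speed limits (rad/s): [2.79, 2.79, 3.14, 3.14, 3.14, 3.14].

## Interface

Orientations are given as a unit quaternion [x, y, z, w].
In Python, from bench import arm gives the robot as it stands. The module is installed in compiled form; this text tells all that it offers.
- The arm moves only by the tool drive_tool, never from a script. Its argument "targets" is a list of rows, each a list of 5 numbers: the closure, from -1 (fully open) to 1 (shut), then the shift along the tool's x, y, z in mm, then the turn about the tool's z in degrees. In form: [[grip, tx, ty, tz, roll], ...]. A call has 1 to 12 rows; each row is the pose to reach, as a shift and turn from the pose commanded when the call began, along the tool's axes at that moment; what a row does not reach only later rows make up. A row lasts 1/10 s, in which the tool goes at most 50 mm and 8.59 degrees, less where a joint would pass 70% of its speed; a pose out of reach is approached as far as the arm can. A call with a gripper value outside its range is refused whole. The fingers move at their own pace and stop on an object; the grip force is fixed at half the most. Time passes only in rows, so rows that repeat a pose let the fingers close. It gives the time, the measured TCP pose, the force, the opening and the grip force at its end, in the units of the state.
- arm.read_state(): the state, without advancing time (a new reading comes with each control period).
- arm.get_image(name): name is "scene" or "top" or "wrist"; returns the picture (480x640x3 uint8, blue, green, red); there is no depth.
- arm.camera_params(name): a dict with "fov_y" (degrees; the focal length in pixels is half the picture's height over the tangent of half this angle, whatever the lens; pixels are square), "cx", "cy" (the principal point, pixels), "rvec" (rotation vector, rad) and "tvec" (3), from world to camera coordinates, as OpenCV has them; the wrist camera has in their place "tool_from_camera" (4x4, takes a point from camera to tool coordinates, whose origin is the TCP and whose axes are the flange's). Camera axes: x right, y down, z forward; pixel columns grow to the right and rows downward; lengths in mm; the calibration is good to about 2 mm. The wrist camera is an equidistant fisheye: a pixel r from the principal point sees the ray r / f radians off the axis. A picture is of the moment at which its call begins: read the wrist's pose just before it. camera_params takes no time and is no camera call.
- arm.job_done(): hands the job in; it is judged then, once.
The state is a dict: "clock": time; "joints": joint angles; "joint_vel": joint speeds; "joint_efforts": joint torques, N m; "position": TCP position; "ee_rot": TCP orientation; "contact_force": force on the tool from outside, world axes, zero at the start; "wrist_torque": the same for the moment, N m; "gripper_width": finger opening in mm; "grasp_force": force on a finger pad.
Only numpy, scipy, OpenCV 4.12 (cv2) and the standard library are available. Lean on these libraries where they do the work, as an engineer would, in place of code of your own. Each camera call takes 0.05 s, during which the arm holds its last target. There are 200 camera calls.

## Task

The tile carrier is latched in one of the two dovetail docks on the bench. Press that dock's catch pad so that the carrier pops free, draw it out, and slide it fully home in the other dock, until that dock's catch springs up behind it. Keep the carrier level, do not ram or drop it, do not knock the bottle, the jar or the loose tile, and let go at the end.

Things in the scene. Friction and masses are not known exactly. Their poses are not given: they have to be found in the camera images.
- carrier: Tile carrier: dark steel plate, 90 mm long (x), 12 thick, flanks leaning in: 110 mm wide (y) at the bottom, 96 at the top; 0.3 to 0.52 kg. Across its middle a grip rib 12 mm thick (x), 70 long (y), top 46 mm above the underside. Each side of it a fixed white tile with green squares, top 16 mm above the underside. Origin: centre of underside. Alike both ways round. Starts latched in dock_a
- dock_a: Aluminium dovetail dock that holds the carrier at the start, left or right of its twin; fixed, level. Origin: on the bench, under the centre of a home carrier. Its +x is the way the carrier slides in (away from the robot), mouth towards -x, y to the left. Bed 255 x 150 mm (x -170 to +85 mm), upper face 14 mm above the bench. In front of the mouth the bed is a flat apron for the carrier
- dock_b: The empty twin dock, where the carrier must go; same shape, size and axes as dock_a. In both, the carrier rests on the bed when home (its origin 14 mm above the bench, at the dock's x = y = 0)
- mouth_a (a point): Middle of dock_a's mouth, on the bed, 85 mm before home, where the dovetail ways begin. They run on to x = +50, lean over the carrier's flanks (1.5 mm clearance a side, greased), outer faces at y = +-75, tops 19 mm above the bed. Flared guides 16 mm high, 20 degrees a side, widen from here to x = -113. The carrier can be lifted only with its origin 130 mm or more before home
- mouth_b (a point): The same point of dock_b, whose ways and flared mouth are the same as dock_a's
- ejector_b (a point): Middle of dock_b's back end, on the bed, 47.5 mm past home centre: the face of two dark steel stops that end the carrier's travel 2.5 mm past home. Between them a sprung, damped ejector meets the carrier 25 mm before home (7.5 N, rising to 12 N at home). Dock_a's is the same: when its catch is pressed it throws the carrier 20 to 45 mm back towards the mouth
- catch_a (a joint): Dock_a's catch, m pressed down: 0 up, 0.009 fully down; spring 3.5 to 5.5 N. Steel tongue mid-dock, 7 mm above the bed when up, upright face 45 mm before the home centre, ramp towards the mouth to 78 mm. Pressed 8 mm or more, and kept so for about 0.5 s, it lets the carrier jump out; a carrier over it keeps it down at about 0.007
- catch_b (a joint): Dock_b's catch, same as catch_a. The carrier sliding in rides the ramp and pushes it down (about 0.007); as the carrier reaches home it springs up behind it, back to 0, and holds it against the ejector. Short of that, the ejector pushes the carrier back out when let go
- pad_a (a point): Centre of the top of catch_a's black press pad, 32 x 30 mm, beside the dock on its +y side (x = -55, y = 96 mm in the dock's frame), 48 mm above the bench when up; goes straight down 9 mm; nothing over it
- pad_b (a point): The same for catch_b's pad, on dock_b
- bottle: Loose yellow bottle with a blue cap, 60 mm across, 150 mm tall; origin at the centre of its underside. Leave alone
- jar: Loose white jar, 72 mm across, 75 mm tall; origin at the centre of its underside. Leave alone
- tile: Loose white tile 100 x 100 x 9 mm lying on the bench; origin at the centre of its underside. Leave alone
Mind the look-alikes: they are no part of the job. Of the things shaped like the carrier, the steel one is meant.

How it is judged (in metres and radians):
On the way, in this order (a step that is already met when the one before it is completed fails the run):
1. the carrier has popped free of dock_a's catch (at least 12 mm from home) (x of carrier in the frame of dock_a below -0.012 m), for 0.1 s.
2. the carrier has left dock_a (more than 130 mm from home) (horizontal distance between carrier and dock_a above 0.13 m), for 0.1 s.
3. the carrier is home in dock_b with the catch up behind it (x of carrier in the frame of dock_b above -0.003 m and horizontal distance between carrier and dock_b below 0.006 m and value of joint catch_b below 0.003 m), for 0.2 s.
At the end, for the whole second after the job is handed in: The carrier lies level in dock_b, within 3 mm short of home and 6 mm of it in all, lined up within 0.06 rad, at rest and let go, with both catches up (within 3 mm) (all of step 3 and height (world z) of carrier below 0.019 m and angle between carrier's own z axis and vertical below 0.06 rad and angle between the x axis of carrier and the x axis of dock_b, either way round below 0.06 rad and value of joint catch_a below 0.003 m and linear speed of carrier below 0.02 m/s and contact force between the fingers and carrier below 0.2 N); the robot touches nothing.
It fails at once if the carrier is rammed or dropped: more than 70 N between the carrier and dock_b (contact force between carrier and dock_b above 70 N).
It fails at once if the carrier is tipped more than 0.4 rad (angle between carrier's own z axis and vertical above 0.4 rad).
It fails at once if the bottle is moved more than 20 mm or tipped (distance of bottle from where it was at the start of the episode above 0.02 m or angle between bottle's own z axis and vertical above 0.3 rad).
It fails at once if the jar is moved more than 20 mm or tipped (distance of jar from where it was at the start of the episode above 0.02 m or angle between jar's own z axis and vertical above 0.3 rad).
It fails at once if the loose tile is moved more than 20 mm (distance of tile from where it was at the start of the episode above 0.02 m).
It also fails if it takes over 72 s, if anything falls off the work surface, if the arm or the gripper's body presses on something with over 40 N, if the wrist force passes 120 N, or if a joint passes its speed limit or range.

## Working session

There is one attempt and no reset: what is moved stays moved. The work goes in short steps, Python scripts to look and compute and a tool call to move; the robot and the scene stay as the last step left them, time stands still between calls to the robot, and variables do not carry over. Pictures are saved under pics/ and viewed, at most 10 in all, crops included, and the job is handed in when it is done.

Besides the shell and the picture viewer there is one more tool, called after "Request:" by a JSON object that holds its "name" and its "arguments". drive_tool: Moves the arm, as the interface text tells. Its arguments: {"type":"object","properties":{"targets":{"type":"array","items":{"type":"array","items":{"type":"number"}}}},"required":["targets"]}

```bash
mkdir -p pics; python3 - <<'E'
from bench import arm
import cv2
s=arm.read_state(); print(s)
for n in("scene","top"):
    cv2.imwrite(f"pics/{n}0.png",arm.get_image(n)); print(n,arm.camera_params(n))
print(arm.camera_params("wrist"))
E
```

```text
{'clock': 0.0, 'joints': array([-8.80398039e-01,  3.85530192e-01,  6.64418373e-03, -5.06048862e-04,
       -1.19397397e+00, -2.58610758e-01]), 'joint_vel': array([-0.00060037, -0.00020281, -0.00039313, -0.00018151, -0.00055862,
       -0.00082909]), 'joint_efforts': array([-7.24026504e-04, -3.92289662e+01,  1.88403422e+01,  4.18628767e+00,
       -4.65114426e-03, -1.64909528e-05]), 'position': array([ 261.34815577, -567.10461623,  230.24361978]), 'ee_rot': array([-2.14129229e-01,  9.76804767e-01,  1.02527791e-03, -2.62244476e-04]), 'contact_force': array([-0.57652715, -0.26837651,  0.11590804]), 'wrist_torque': array([ 0.00022257, -0.03882871, -0.00965317]), 'grasp_force': 0.0, 'gripper_width': 85.05546588218603}
scene {'fov_y': 55.79186082730807, 'cx': 322.0927089924569, 'cy': 239.42395226560777, 'rvec': array([ 2.07328789,  1.26962355, -0.53581963]), 'tvec': array([-248.60064766, -314.0774149 , 1595.47320162])}
top {'fov_y': 49.44810855593255, 'cx': 319.8084408931343, 'cy': 241.78912675560395, 'rvec': array([ 2.14716672, -2.15074091,  0.17321975]), 'tvec': array([ -11.02861888,  553.41692531, 1466.97116916])}
{'fov_y': 65.70646984690485, 'cx': 318.98283725907123, 'cy': 239.96536680485232, 'tool_from_camera': array([[ 3.32482004e-04, -9.46381363e-01, -3.23051398e-01,
         8.38857050e+01],
       [ 9.99999872e-01,  1.91757860e-04,  4.67436135e-04,
         8.77427941e-02],
       [-3.80425201e-04, -3.23051513e-01,  9.46381306e-01,
        -1.43842021e+02],
       [ 0.00000000e+00,  0.00000000e+00,  0.00000000e+00,
         1.00000000e+00]])}
```

View pics/top0.png

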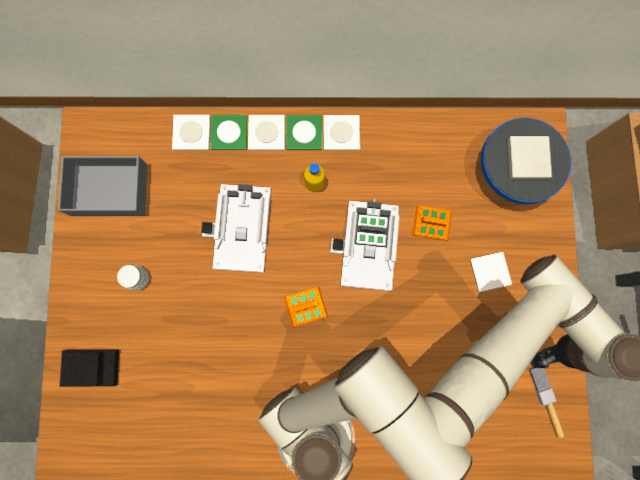

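View pics/scene0.png

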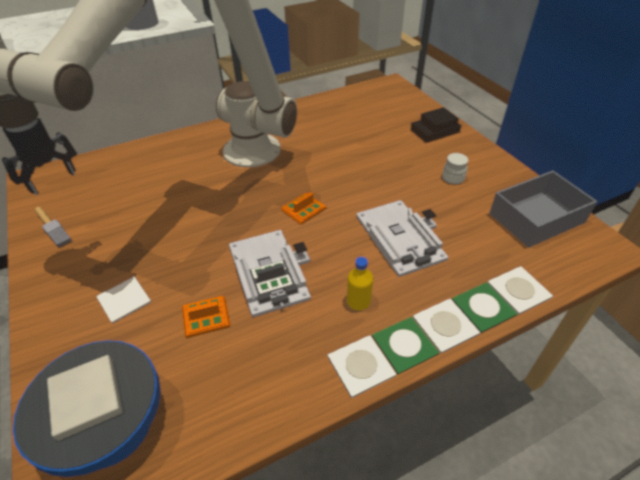

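The top view shows the steel carrier in the right dock (dock_a) at about (372,231). Look-alikes are the orange plates at (433,222) and (306,306). The empty dock (dock_b) is at (241,228), the pads at (338,245) and (207,229), the bottle at (315,178), the jar at (133,277) and the tile at (491,271). I'll check this in one close crop.

```bash
python3 - <<'E'
import cv2
a=cv2.imread("pics/top0.png")[170:300,195:415]
cv2.imwrite("pics/crop0.png",cv2.resize(a,None,fx=3.6,fy=3.6,interpolation=cv2.INTER_CUBIC))
E
```

```text
(no output)
```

View pics/crop0.png

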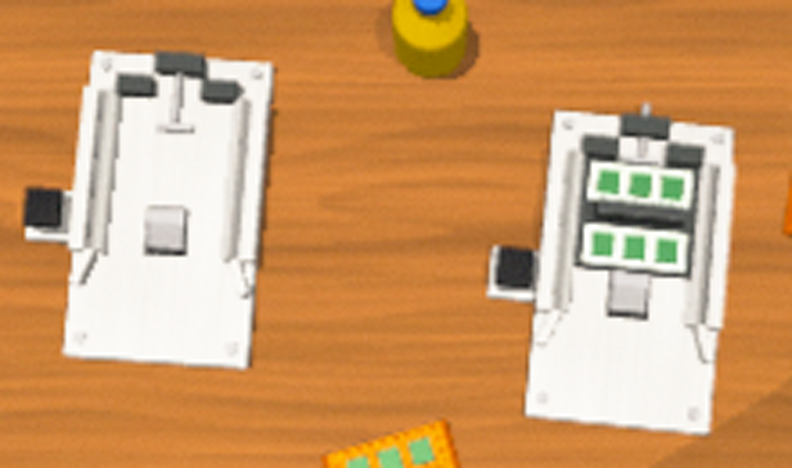

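The crop confirms the steel carrier with white tiles and green squares, home in the right dock, and the left dock empty. In crop pixels, dock_a's bed corners are (556,110), (733,128), (709,433), (526,415) and dock_b's are (95,51), (272,64), (249,367), (64,355).

```bash
cat > h.py <<'E'
import numpy as np, cv2
from scipy.spatial.transform import Rotation as R
from scipy.optimize import least_squares
from bench import arm
def proj(n,P):
    c=arm.camera_params(n); f=240/np.tan(np.radians(c['fov_y']/2))
    return cv2.projectPoints(np.array(P,float),c['rvec'],c['tvec'],np.array([[f,0,c['cx']],[0,f,c['cy']],[0,0,1.]]),None)[0][:,0]
def back(n,uv,z):
    c=arm.camera_params(n); f=240/np.tan(np.radians(c['fov_y']/2)); M=cv2.Rodrigues(c['rvec'])[0]
    C=-M.T@c['tvec']; d=M.T@[(uv[0]-c['cx'])/f,(uv[1]-c['cy'])/f,1]
    return C+d*(z-C[2])/d[2]
def w(p,x,y,z): # dock frame -> world
    return np.array([p[0]+x*np.cos(p[2])-y*np.sin(p[2]),p[1]+x*np.sin(p[2])+y*np.cos(p[2]),z])
E
python3 - <<'E'
from h import *
L=[(85,75,14),(85,-75,14),(-170,-75,14),(-170,75,14),(-55,96,48)]
for n,px in dict(A=[(556,110),(733,128),(709,433),(526,415),(515,268)],B=[(95,51),(272,64),(249,367),(64,355),(44,209)]).items():
    uv=(np.array(px)+.5)/3.6-.5+[195,170]
    f=lambda p:(proj("top",[w(p,*l) for l in L])-uv).ravel()
    s=least_squares(f,[600,0,0]); print(n,s.x.round(3),f(s.x).round(1)); p=s.x
    for q in [(-55,96,48),(0,0,60),(-170,0,14)]: print(q,w(p,*q).round(1))
for nm,uv,z in[("bottle",(315,185),0),("jar",(133,278),75),("tile",(491,271),9)]: print(nm,back("top",uv,z).round(0))
E
```

```text
A [ 5.91351e+02 -1.64480e+02 -1.03000e-01] [-0.5 -0.2  0.4 -0.1  0.3  0.4 -0.2  0.2 -0.  -0.3]
(-55, 96, 48) [546.5 -63.3  48. ]
(0, 0, 60) [ 591.4 -164.5   60. ]
(-170, 0, 14) [ 422.2 -147.1   14. ]
B [ 6.43349e+02  2.14890e+02 -6.70000e-02] [-0.4 -0.   0.5 -0.3 -0.   0.3  0.1  0.3 -0.1 -0.4]
(-55, 96, 48) [594.9 314.4  48. ]
(0, 0, 60) [643.3 214.9  60. ]
(-170, 0, 14) [473.7 226.3  14. ]
bottle [733.   2.   0.]
jar [447. 510.  75.]
tile [ 471. -516.    9.]
```

```bash
cat >> h.py <<'E'
A=np.array([591.35,-164.48,-.103]); B=np.array([643.35,214.89,-.067])
def go(*T): # each: xyz target, tool-x yaw (rad): prints shift & roll from the measured pose
    s=arm.read_state(); r=R.from_quat(s['ee_rot']); X=r.as_matrix()[:,0]; y0=np.arctan2(X[1],X[0])
    print('t',round(s['clock'],2),'pos',s['position'].round(1),'yaw',round(y0,4),'F',s['contact_force'].round(1),'w',s['gripper_width'].round(1),s['grasp_force'].round(1), 'down',r.as_matrix()[:,2].round(3))
    for p,yaw in T:
        d=r.inv().apply(np.array(p)-s['position']); print(d.round(1),'roll',round(-np.degrees((yaw-y0+np.pi)%(2*np.pi)-np.pi),2))
YA=A[2]-np.pi/2; YB=B[2]-np.pi/2
E
python3 -c "
from h import *
p=w(A,-55,96,48); go(([p[0],p[1],200],YA))"
```

```text
Traceback (most recent call last):
  File "h.py", line 17, in go
    print('t',round(s['clock'],2),'pos',s['position'].round(1),'yaw',round(y0,4),'F',s['contact_force'].round(1),'w',s['gripper_width'].round(1),s['grasp_force'].round(1), 'down',r.as_matrix()[:,2].round(3))
                                                                                                                     ^^^^^^^^^^^^^^^^^^^^^^^^
AttributeError: 'float' object has no attribute 'round'
```

```bash
sed -i "s/s\['gripper_width'\].round(1),s\['grasp_force'\].round(1)/round(float(s['gripper_width']),1),round(float(s['grasp_force']),1)/" h.py
python3 -c "
from h import *
p=w(A,-55,96,48); go(([p[0],p[1],200],YA))"
```

```text
t 0.1 pos [ 261.4 -567.2  230.3] yaw -2.71 F [ 0.4 -0.4  0.2] w 85.0 0.0 down [-0.001  0.002 -1.   ]
[-469.8  338.3   31. ] roll -59.37
```

Request:
{"name": "drive_tool", "arguments": {"targets": [[1,-40,28,3,-5],[1,-80,57,5,-10],[1,-120,86,8,-15],[1,-160,115,10,-20],[1,-200,144,13,-25],[1,-240,173,16,-30],[1,-280,202,18,-36],[1,-320,230,21,-42],[1,-360,259,24,-48],[1,-400,288,27,-54],[1,-440,317,29,-59.4],[1,-470,338,31,-59.4]]}}

```text
clock: 1.3
position: [547.8, -61.3, 199.9]
ee_rot: [-0.671, 0.741, 0.0, -0.0]
contact_force: [0.4, -1.1, -0.2]
gripper_width: 0.2
grasp_force: 0.0
```

```bash
python3 -c "
from h import *
p=w(A,-55,96,48); go(([p[0],p[1],60],YA))"
```

```text
t 1.3 pos [547.8 -61.3 199.9] yaw -1.6697 F [ 0.4 -1.1 -0.2] w 0.2 0.0 down [-0.  0. -1.]
[  2.2   1.  139.9] roll 0.23
```

Request:
{"name": "drive_tool", "arguments": {"targets": [[1,2,1,40,0],[1,2,1,80,0],[1,2,1,115,0],[1,2,1,135,0],[1,2,1,145,0],[1,2,1,149,0],[1,2,1,152,0],[1,2,1,152,0]]}}

```text
clock: 2.1
position: [546.4, -65.8, 49.0]
ee_rot: [-0.67, 0.742, -0.0, 0.001]
contact_force: [1.4, -0.2, -0.2]
gripper_width: 0.2
grasp_force: 0.0
```

```bash
python3 -c "
from h import *
p=w(A,-55,96,48); go(([p[0],p[1],39],YA))
import cv2; cv2.imwrite('pics/w1.png',arm.get_image('wrist'))"
```

```text
t 2.1 pos [546.4 -65.8  49. ] yaw -1.6731 F [ 1.4 -0.2 -0.2] w 0.2 0.0 down [ 0.002  0.    -1.   ]
[-2.5  0.1 10. ] roll 0.04
```

View pics/w1.png

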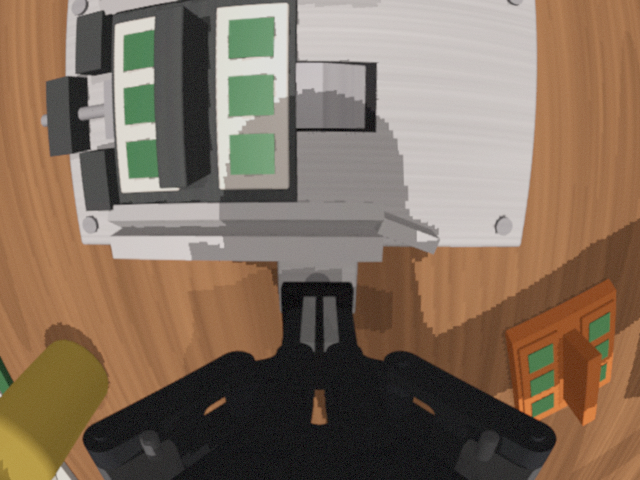

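The wrist view shows the closed fingertips over the middle of the black pad at about (318,290), with the carrier beside it still home. Pressing now.

Request:
{"name": "drive_tool", "arguments": {"targets": [[1,-2,0,4,0],[1,-2,0,8,0],[1,-2,0,10,0],[1,-2,0,11,0],[1,-2,0,11,0],[1,-2,0,11,0],[1,-2,0,11,0],[1,-2,0,11,0],[1,-2,0,11,0],[1,-2,0,11,0],[1,-2,0,11,0],[1,-2,0,11,0]]}}

```text
clock: 3.35
position: [547.3, -63.7, 38.9]
ee_rot: [-0.67, 0.742, -0.001, 0.001]
contact_force: [-1.8, -0.2, 8.0]
gripper_width: 0.3
grasp_force: 4.2
```

```bash
python3 -c "
from h import *
go((w(A,-55,96,120),YA))
import cv2; cv2.imwrite('pics/w2.png',arm.get_image('wrist'))"
```

```text
t 3.35 pos [547.3 -63.7  38.9] yaw -1.6723 F [-1.8 -0.2  8. ] w 0.3 4.2 down [ 0.003 -0.    -1.   ]
[ -0.3   0.6 -81.1] roll 0.09
```

View pics/w2.png

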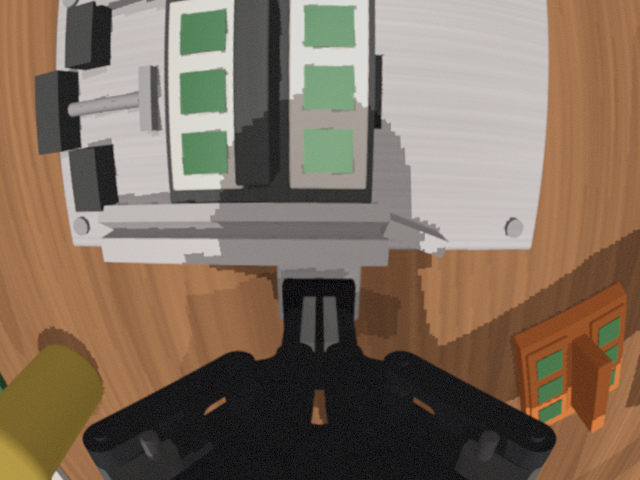

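The carrier has popped out. Its front corner is now at about (373,202), and the rib runs along columns 237–278. I'll measure how far it moved.

```bash
cat >> h.py <<'E'
def wback(uv,z,s=None):
    s=s or arm.read_state(); c=arm.camera_params('wrist'); f=240/np.tan(np.radians(c['fov_y']/2))
    d=np.array([uv[0]-c['cx'],uv[1]-c['cy']]); r=np.hypot(*d); th=r/f
    v=np.r_[d/r*np.sin(th),np.cos(th)]; T=c['tool_from_camera']; Q=R.from_quat(s['ee_rot'])
    C=s['position']+Q.apply(T[:3,3]); v=Q.apply(T[:3,:3]@v); return C+v*(z-C[2])/v[2]
def wproj(P,s=None):
    s=s or arm.read_state(); c=arm.camera_params('wrist'); f=240/np.tan(np.radians(c['fov_y']/2)); T=c['tool_from_camera']
    q=T[:3,:3].T@(R.from_quat(s['ee_rot']).inv().apply(np.array(P)-s['position'])-T[:3,3]); h=np.hypot(q[0],q[1])
    return np.array([c['cx'],c['cy']])+q[:2]/h*f*np.arctan2(h,q[2])
def inv(p,P): # world -> dock frame
    d=P-np.r_[p[:2],0]; c,s=np.cos(p[2]),np.sin(p[2]); return np.array([c*d[0]+s*d[1],-s*d[0]+c*d[1],P[2]])
E
python3 -c "
from h import *
print('front corner (-45,48)',inv(A,wback((373,202),26)).round(1))
print('back corner (45,48)',inv(A,wback((168,203),26)).round(1))
print('bed corners (85,75),(-170,75)',inv(A,wback((83,245),14)).round(1),inv(A,wback((531,249),14)).round(1))
"
```

```text
front corner (-45,48) [-78.   48.2  26. ]
back corner (45,48) [14.6 48.  26. ]
bed corners (85,75),(-170,75) [77.8 73.1 14. ] [-169.9   74.7   14. ]
```

Request:
{"name": "drive_tool", "arguments": {"targets": [[1,0,0,-25,0],[-1,0,0,-65,0],[-1,0,0,-81,0],[-1,0,0,-81,0]]}}

```text
clock: 3.8
position: [547.6, -63.4, 121.0]
ee_rot: [-0.67, 0.742, -0.002, 0.003]
contact_force: [0.2, 0.0, -0.5]
gripper_width: 43.1
grasp_force: 0.0
```

```bash
python3 -c "
from h import *
go((w(A,-32,0,100),YA),(w(A,-32,0,34),YA))"
```

```text
t 3.8 pos [547.6 -63.4 121. ] yaw -1.6729 F [ 0.2  0.  -0.5] w 43.1 0.0 down [ 0.006  0.001 -1.   ]
[ 96.  -21.8  20.9] roll 0.05
[ 96.2 -21.4  86.9] roll 0.05
```

Request:
{"name": "drive_tool", "arguments": {"targets": [[-1,35,-8,0,0],[-1,70,-16,0,0],[-1,96,-22,5,0],[-1,96,-22,20,0],[-1,96,-22,45,0],[-1,96,-22,65,0],[-1,96,-22,78,0],[-1,96,-22,84,0],[-1,96,-22,86,0],[-1,96,-22,86,0],[-1,96,-22,86,0]]}}

```text
clock: 4.9
position: [558.8, -161.5, 33.2]
ee_rot: [-0.67, 0.742, -0.001, 0.001]
contact_force: [0.2, 0.3, 0.1]
gripper_width: 85.4
grasp_force: 0.0
```

```bash
python3 -c "
from h import *
go((w(A,-32,0,34),YA))
import cv2; cv2.imwrite('pics/w3.png',arm.get_image('wrist'))"
```

```text
t 4.9 pos [ 558.8 -161.5   33.2] yaw -1.6728 F [0.2 0.3 0.1] w 85.4 0.0 down [ 0.002 -0.    -1.   ]
[-0.4 -0.7 -0.8] roll 0.06
```

View pics/w3.png

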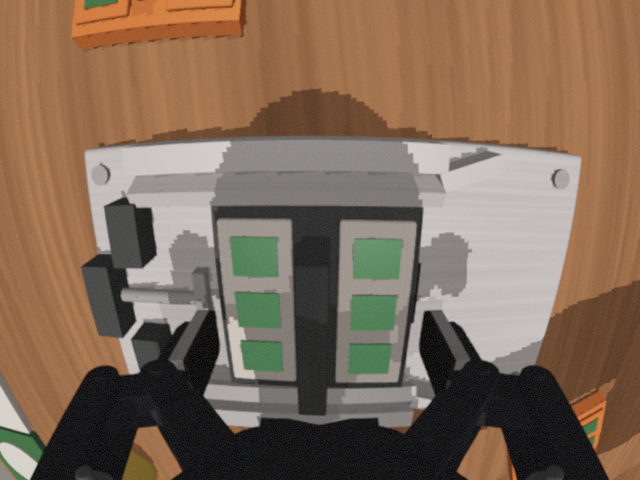

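The fingers straddle the rib evenly: rib at column 314, fingers at about 200 and 430. Closing.

Request:
{"name": "drive_tool", "arguments": {"targets": [[1,0,-0.7,-1.5,0],[1,0,-0.7,-1.5,0],[1,0,-0.7,-1.5,0],[1,0,-0.7,-1.5,0],[1,0,-0.7,-1.5,0],[1,0,-0.7,-1.5,0],[1,0,-0.7,-1.5,0],[1,0,-0.7,-1.5,0]]}}

```text
clock: 5.75
position: [558.9, -161.7, 33.9]
ee_rot: [-0.67, 0.742, -0.0, 0.0]
contact_force: [0.0, -0.2, 1.5]
gripper_width: 11.0
grasp_force: 61.7
```

```bash
python3 -c "
from h import *
s=arm.read_state(); print(inv(A,s['position']))
c=inv(A,s['position']); go(*[(w(A,x,c[1],c[2]),YA) for x in(-80,-125,-155)])"
```

```text
[-32.57388867  -0.5484835   33.90877061]
t 5.75 pos [ 558.9 -161.7   33.9] yaw -1.673 F [ 0.  -0.2  1.5] w 11.0 61.7 down [ 0. -0. -1.]
[-0.  47.4 -0. ] roll 0.05
[-0.1 92.4 -0. ] roll 0.05
[-1.000e-01  1.224e+02 -0.000e+00] roll 0.05
```

Request:
{"name": "drive_tool", "arguments": {"targets": [[1,0,4,0,0],[1,0,12,0,0],[1,0,21,0,0],[1,0,30,0,0],[1,0,39,0,0],[1,0,48,0,0],[1,0,57,0,0],[1,0,66,0,0],[1,0,66,0,0]]}}

```text
clock: 6.65
position: [490.3, -154.7, 33.5]
ee_rot: [-0.67, 0.743, 0.002, -0.001]
contact_force: [-2.9, 0.3, 1.1]
gripper_width: 11.2
grasp_force: 61.6
```

```bash
python3 -c "
from h import *
s=arm.read_state(); print(inv(A,s['position']))
go((w(A,-155,-.5,34),YA))"
```

```text
[-101.51826609   -0.66515095   33.47201515]
t 6.65 pos [ 490.3 -154.7   33.5] yaw -1.6739 F [-2.9  0.3  1.1] w 11.2 61.6 down [-0.004  0.001 -1.   ]
[-0.2 53.5 -0.3] roll -0.0
```

Low drag, so it slides well. I'll finish drawing it out, then lift.

Request:
{"name": "drive_tool", "arguments": {"targets": [[1,0,10,0,0],[1,0,22,0,0],[1,0,34,0,0],[1,0,46,0,0],[1,0,53,0,0],[1,0,53,0,0],[1,0,53,-6,0],[1,0,53,-20,0],[1,0,53,-40,0],[1,0,53,-66,0],[1,0,53,-80,0],[1,0,53,-80,0]]}}

```text
clock: 7.85
position: [442.8, -149.6, 116.4]
ee_rot: [-0.67, 0.742, -0.002, 0.002]
contact_force: [0.3, -0.7, -2.6]
gripper_width: 10.9
grasp_force: 61.2
```

```bash
python3 -c "
from h import *
print(inv(A,arm.read_state()['position']))
go((w(B,-155,0,113),YB))"
```

```text
[-149.26175603   -0.45387404  116.37991305]
t 7.85 pos [ 442.8 -149.6  116.4] yaw -1.6726 F [ 0.3 -0.7 -2.6] w 10.9 61.2 down [ 0.007 -0.    -1.   ]
[-377.6   -7.5    3.6] roll -1.99
```

Request:
{"name": "drive_tool", "arguments": {"targets": [[1,-15,0,0,0],[1,-45,-1,0,0],[1,-85,-2,0,-0.5],[1,-125,-2,0,-0.5],[1,-165,-3,0,-1],[1,-205,-4,0,-1],[1,-245,-5,0,-1.5],[1,-285,-6,0,-1.5],[1,-325,-7,0,-2],[1,-355,-7.5,0,-2],[1,-372,-7.5,0,-2],[1,-377.5,-7.5,0,-2]]}}

```text
clock: 9.05
position: [486.3, 226.6, 112.8]
ee_rot: [-0.683, 0.73, 0.0, -0.001]
contact_force: [-0.0, 0.1, -3.3]
gripper_width: 11.0
grasp_force: 61.1
```

Request:
{"name": "drive_tool", "arguments": {"targets": [[1,0,0,10,0],[1,0,0,25,0],[1,0,0,35,0],[1,0,0,35,0],[1,0,0,35,0]]}}

```text
clock: 9.55
position: [486.5, 224.4, 78.6]
ee_rot: [-0.683, 0.731, -0.0, -0.0]
contact_force: [-0.1, -0.2, -2.3]
gripper_width: 11.0
grasp_force: 60.9
```

```bash
python3 -c "
from h import *
print(inv(B,arm.read_state()['position']))
go((w(B,-145,0,40),YB))
import cv2; cv2.imwrite('pics/w4.png',arm.get_image('wrist'))
cv2.imwrite('pics/top4.png',arm.get_image('top'))
for P in [(-113,68,14),(-85,55,30),(-85,-55,30),(85,75,14),(85,-75,14),(-170,75,14),(-170,-75,14),(50,75,33),(50,-75,33)]: print(P,wproj(w(B,*P)).round())
"
```

```text
[-157.16779011   -0.97550668   78.63524142]
t 9.55 pos [486.5 224.4  78.6] yaw -1.6389 F [-0.1 -0.2 -2.3] w 11.0 60.9 down [-0.    -0.001 -1.   ]
[ -1.  -12.2  38.6] roll -0.06
(-113, 68, 14) [255. 350.]
(-85, 55, 30) [208. 346.]
(-85, -55, 30) [186. 175.]
(85, 75, 14) [ 38. 336.]
(85, -75, 14) [ -4. 161.]
(-170, 75, 14) [337. 359.]
(-170, -75, 14) [342. 133.]
(50, 75, 33) [ 55. 353.]
(50, -75, 33) [  8. 160.]
```

View pics/w4.png

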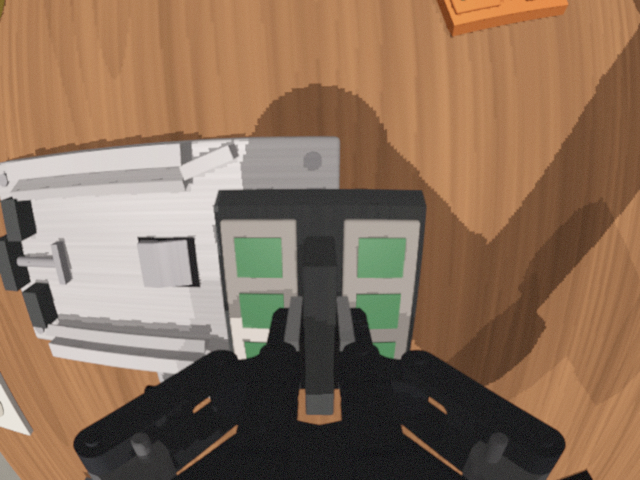

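The carrier hangs level before the mouth. The bed's near right corner is seen at (340,138), against (342,133) predicted. I'll check that bias against the carrier itself and the earlier dock_a view.

```bash
python3 - <<'E'
from h import *
s=arm.read_state()
print('B bed front-right',inv(B,wback((340,138),14)).round(1))
zt=s['position'][2]-34+26
for uv in[(217,209),(425,209)]: print('carrier top corner y-48',inv(B,wback(uv,zt)).round(1))
for uv in[(218,191),(424,192)]: print('carrier bottom corner y-55',inv(B,wback(uv,zt-12)).round(1))
q=R.from_matrix(np.array([[np.cos(-1.6728),np.sin(-1.6728),0],[np.sin(-1.6728),-np.cos(-1.6728),0],[0,0,-1]]).astype(float))
s3=dict(position=np.array([558.8,-161.5,33.2]),ee_rot=q.as_quat())
for uv,P in[((580,157),(-170,-75)),((87,150),(85,-75))]: print('A',P,inv(A,wback(uv,14,s3)).round(1))
for uv in[(213,208),(421,208)]: print('A carrier y-48',inv(A,wback(uv,26,s3)).round(1))
# re-fit dock B from a fresh top picture: edge position check
a=cv2.imread('pics/top4.png')[170:300,195:415]; cv2.imwrite('pics/crop4.png',cv2.resize(a,None,fx=3.6,fy=3.6,interpolation=cv2.INTER_CUBIC))
E
```

```text
B bed front-right [-169.1  -72.3   14. ]
carrier top corner y-48 [-113.4  -46.    71.4]
carrier top corner y-48 [-203.2  -46.    71.4]
carrier bottom corner y-55 [-111.   -51.6   59.4]
carrier bottom corner y-55 [-205.7  -51.1   59.4]
A (-170, -75) [-169.5  -74.1   14. ]
A (85, -75) [ 82.6 -75.5  14. ]
A carrier y-48 [ 12.4 -46.8  26. ]
A carrier y-48 [-76.9 -46.8  26. ]
```

Relative to the dock the carrier is aligned within about 1 mm, since the bias is common to both. Lowering onto the apron.

Request:
{"name": "drive_tool", "arguments": {"targets": [[1,-0.5,0,12,0],[1,-0.5,0,24,0],[1,-0.5,0,33,0],[1,-0.5,0,39,0],[1,-0.5,0,42,0],[1,-0.5,0,43.5,0],[1,-0.5,0,44.5,0],[1,-0.5,0,44.5,0],[1,-0.5,0,44.5,0]]}}

```text
clock: 10.55
position: [486.6, 225.9, 34.7]
ee_rot: [-0.683, 0.73, -0.0, 0.0]
contact_force: [0.8, -0.2, -3.5]
gripper_width: 10.6
grasp_force: 61.2
```

```bash
python3 -c "
from h import *
print(inv(B,arm.read_state()['position']))
go((w(B,-100,-.5,34),YB))"
```

```text
[-157.10703962    0.5132298    34.65671375]
t 10.55 pos [486.6 225.9  34.7] yaw -1.6381 F [ 0.8 -0.2 -3.5] w 10.6 61.2 down [ 0.001  0.    -1.   ]
[  1.  -57.1   0.7] roll -0.02
```

Request:
{"name": "drive_tool", "arguments": {"targets": [[1,0.5,-2,0.6,0],[1,0.5,-6,0.6,0],[1,0.5,-10,0.6,0],[1,0.5,-15,0.6,0],[1,0.5,-20,0.6,0],[1,0.5,-25,0.6,0],[1,0.5,-30,0.6,0],[1,0.5,-34,0.6,0],[1,0.5,-38,0.6,0],[1,0.5,-38,0.6,0]]}}

```text
clock: 11.55
position: [525.1, 222.9, 33.7]
ee_rot: [-0.683, 0.731, -0.0, 0.0]
contact_force: [0.8, 0.5, -4.4]
gripper_width: 11.1
grasp_force: 61.0
```

```bash
python3 -c "
from h import *
print(inv(B,arm.read_state()['position']),arm.read_state()['wrist_torque'])
go((w(B,-70,-.0,34),YB))"
```

```text
[-1.18557927e+02  8.35325726e-02  3.37372385e+01] [ 0.33099961 -0.05738387  0.05128731]
t 11.55 pos [525.1 222.9  33.7] yaw -1.6383 F [ 0.8  0.5 -4.4] w 11.1 61.0 down [ 0.001  0.    -1.   ]
[  0.1 -48.6  -0.2] roll -0.03
```

Request:
{"name": "drive_tool", "arguments": {"targets": [[1,0,-4,0.4,0],[1,0,-9,0.4,0],[1,0,-14,0.4,0],[1,0,-20,0.4,0],[1,0,-26,0.4,0],[1,0,-32,0.4,0],[1,0,-38,0.4,0],[1,0,-44,0.4,0],[1,0,-50,0.4,0],[1,0,-55,0.4,0],[1,0,-55,0.4,0]]}}

```text
clock: 12.65
position: [580.3, 219.1, 33.3]
ee_rot: [-0.683, 0.731, -0.0, 0.001]
contact_force: [0.9, 1.6, 1.0]
gripper_width: 11.2
grasp_force: 61.5
```

```bash
python3 -c "
from h import *
print(inv(B,arm.read_state()['position']),arm.read_state()['wrist_torque'])
go((w(B,-30,-.0,34),YB),(w(B,1.5,0,34),YB))"
```

```text
[-6.32100629e+01 -5.83152118e-02  3.33334652e+01] [ 0.40236489 -0.34486509 -0.00702292]
t 12.65 pos [580.3 219.1  33.3] yaw -1.6384 F [0.9 1.6 1. ] w 11.2 61.5 down [ 0.001  0.    -1.   ]
[ -0.1 -33.2  -0.6] roll -0.03
[ -0.1 -64.7  -0.6] roll -0.03
```

Request:
{"name": "drive_tool", "arguments": {"targets": [[1,0,-5,0,0],[1,0,-11,0,0],[1,0,-17,0,0],[1,0,-23,0,0],[1,0,-29,0,0],[1,0,-35,0,0],[1,0,-41,0,0],[1,0,-46,0,0],[1,0,-51,0,0],[1,0,-55,0,0],[1,0,-58,0,0],[1,0,-58,0,0]]}}

```text
clock: 13.85
position: [633.0, 215.0, 32.6]
ee_rot: [-0.682, 0.731, 0.002, -0.004]
contact_force: [-11.1, 5.3, 5.4]
gripper_width: 11.2
grasp_force: 62.2
```

```bash
python3 -c "
from h import *
print(inv(B,arm.read_state()['position']),arm.read_state()['wrist_torque'])
go((w(B,0,-.0,34),YB),(w(B,1.5,0,34),YB))"
```

```text
[-10.30774508  -0.58926696  32.60606272] [ 1.65363113  3.05653396 -0.31850602]
t 13.85 pos [633.  215.   32.6] yaw -1.6397 F [-11.1   5.3   5.4] w 11.2 62.2 down [-0.009 -0.002 -1.   ]
[ -0.6 -10.3  -1.5] roll -0.11
[ -0.6 -11.8  -1.5] roll -0.11
```

Request:
{"name": "drive_tool", "arguments": {"targets": [[1,-0.5,-1.5,-0.5,0],[1,-0.5,-3,-0.5,0],[1,-0.5,-4.5,-0.5,0],[1,-0.5,-6,-0.5,0],[1,-0.5,-7,-0.5,0],[1,-0.5,-7,-0.5,0],[1,-0.5,-7,-0.5,0]]}}

```text
clock: 14.55
position: [638.8, 214.7, 32.7]
ee_rot: [-0.682, 0.731, 0.003, -0.005]
contact_force: [-13.3, 5.3, 5.7]
gripper_width: 10.8
grasp_force: 62.2
```

```bash
python3 -c "
from h import *
print(inv(B,arm.read_state()['position']),arm.read_state()['wrist_torque'])
go((w(B,0,-.0,34),YB),(w(B,1.5,0,34),YB))"
```

```text
[-4.52755372 -0.46481441 32.72375145] [ 1.63963196  3.64796443 -0.31196378]
t 14.55 pos [638.8 214.7  32.7] yaw -1.6398 F [-13.3   5.3   5.7] w 10.8 62.2 down [-0.011 -0.003 -1.   ]
[-0.5 -4.5 -1.3] roll -0.11
[-0.5 -6.  -1.3] roll -0.11
```

Request:
{"name": "drive_tool", "arguments": {"targets": [[1,-0.5,-1,-0.3,0],[1,-0.5,-2,-0.3,0],[1,-0.5,-3,-0.3,0],[1,-0.5,-4,-0.3,0],[1,-0.5,-5,-0.3,0],[1,-0.5,-5,-0.3,0],[1,-0.5,-5,-0.3,0]]}}

```text
clock: 15.25
position: [643.2, 214.5, 32.8]
ee_rot: [-0.682, 0.731, 0.003, -0.006]
contact_force: [-13.5, 4.6, 5.3]
gripper_width: 11.2
grasp_force: 62.3
```

```bash
python3 -c "
from h import *
print(inv(B,arm.read_state()['position']),arm.read_state()['wrist_torque'])
go((w(B,0,-.0,34),YB),(w(B,1.5,0,34),YB))"
```

```text
[-0.13613493 -0.3724228  32.82398259] [ 1.54631382  3.96980362 -0.27775532]
t 15.25 pos [643.2 214.5  32.8] yaw -1.64 F [-13.5   4.6   5.3] w 11.2 62.3 down [-0.013 -0.003 -1.   ]
[-0.4 -0.1 -1.2] roll -0.12
[-0.4 -1.6 -1.2] roll -0.12
```

Request:
{"name": "drive_tool", "arguments": {"targets": [[1,-0.5,-0.7,-0.3,0],[1,-0.5,-1.4,-0.3,0],[1,-0.5,-2.1,-0.3,0],[1,-0.5,-2.8,-0.3,0],[1,-0.5,-2.8,-0.3,0],[1,-0.5,-2.8,-0.3,0]]}}

```text
clock: 15.85
position: [645.7, 214.4, 32.7]
ee_rot: [-0.682, 0.731, 0.003, -0.007]
contact_force: [-14.5, 4.5, 4.3]
gripper_width: 10.9
grasp_force: 62.3
```

```bash
python3 -c "
from h import *
print(inv(B,arm.read_state()['position']),arm.read_state()['wrist_torque'])
go((w(B,0,-.0,34),YB),(w(B,1.5,0,34),YB))
cv2.imwrite('pics/w5.png',arm.get_image('wrist'))"
```

```text
[ 2.37360117 -0.34994858 32.72408751] [ 1.1689454  3.84139   -0.188833 ]
t 15.85 pos [645.7 214.4  32.7] yaw -1.6396 F [-14.5   4.5   4.3] w 10.9 62.3 down [-0.014 -0.004 -1.   ]
[-0.3  2.4 -1.2] roll -0.1
[-0.3  0.9 -1.3] roll -0.1
```

View pics/w5.png

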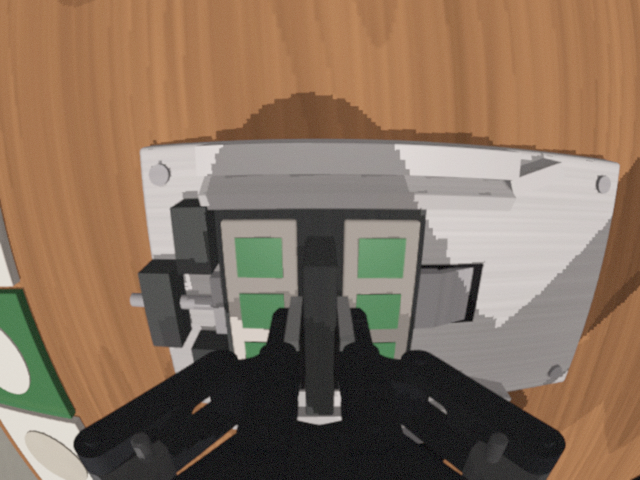

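The carrier's back edge (column 218) is almost at the stops (213), and the catch block shows in front of it at about (450,297). The stop force hasn't risen yet, so I'll nudge a bit farther.

Request:
{"name": "drive_tool", "arguments": {"targets": [[1,-0.3,-0.7,-0.3,0],[1,-0.3,-1.4,-0.3,0],[1,-0.3,-2.0,-0.3,0],[1,-0.3,-2.0,-0.3,0],[1,-0.3,-2.0,-0.3,0]]}}

```text
clock: 16.4
position: [647.4, 214.3, 32.8]
ee_rot: [-0.682, 0.731, 0.003, -0.007]
contact_force: [-14.7, 2.1, 3.6]
gripper_width: 11.2
grasp_force: 62.2
```

```bash
python3 -c "
from h import *
print(inv(B,arm.read_state()['position']),arm.read_state()['wrist_torque'])
go()
s=arm.read_state()
for z in (14,21): print('catch face/edges',z,[inv(B,wback(u,z)).round(1) for u in((414,297),(470,297))])
for h in(14,21): print(h,wproj(w(B,-45,0,h)).round(),wproj(w(B,-78,0,14)).round(), wproj(w(B,-45,15,h)).round(),wproj(w(B,-45,-15,h)).round())
a=arm.get_image('wrist')[230:350,380:520]; cv2.imwrite('pics/c6.png',cv2.resize(a,None,fx=5,fy=5,interpolation=cv2.INTER_CUBIC))"
```

```text
[ 4.07612285 -0.29647245 32.77182173] [ 1.19282352  3.88036208 -0.21578319]
t 16.4 pos [647.4 214.3  32.8] yaw -1.6398 F [-14.7   2.1   3.6] w 11.2 62.2 down [-0.015 -0.005 -1.   ]
catch face/edges 14 [array([-44.9,   2.5,  14. ]), array([-76.4,   4. ,  14. ])]
catch face/edges 21 [array([-42.7,  -1.2,  21. ]), array([-72.9,   0.2,  21. ])]
14 [415. 293.] [474. 290.] [412. 318.] [418. 265.]
21 [418. 299.] [474. 290.] [415. 325.] [421. 271.]
```

View pics/c6.png

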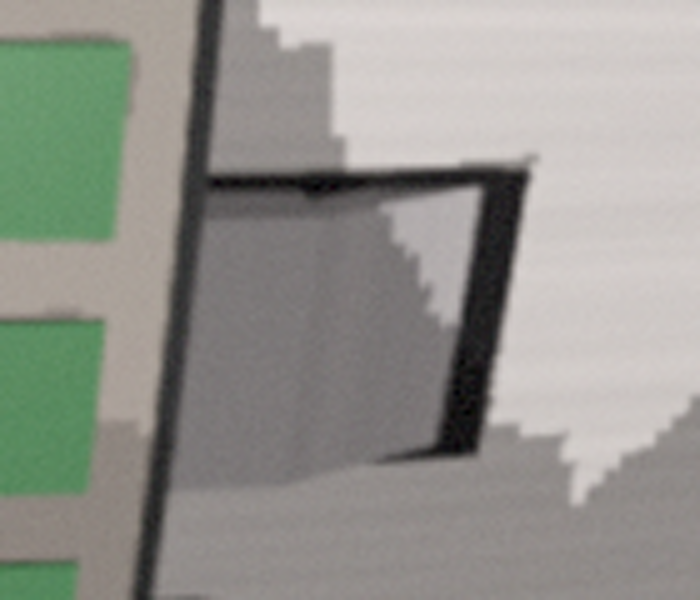

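The crop shows the catch block standing proud of its slot, with its side face visible, so it looks to be up. I'll push on to the stop to be sure.

Request:
{"name": "drive_tool", "arguments": {"targets": [[1,0,-0.7,0,0],[1,0,-1.4,0,0],[1,0,-2.0,0,0],[1,0,-2.0,0,0],[1,0,-2.0,0,0]]}}

```text
clock: 16.95
position: [647.8, 214.3, 32.7]
ee_rot: [-0.682, 0.731, 0.004, -0.008]
contact_force: [-18.9, 3.9, 7.0]
gripper_width: 10.9
grasp_force: 62.6
```

```bash
python3 -c "
from h import *
print(inv(B,arm.read_state()['position']),arm.read_state()['wrist_torque'])"
```

```text
[ 4.45019998 -0.33099243 32.7355778 ] [ 1.3970523   5.00425264 -0.14265673]
```

The stop is reached: a 2 mm command gave 0.4 mm of travel and a higher force. I'll ease back onto the catch, then let go.

Request:
{"name": "drive_tool", "arguments": {"targets": [[1,0,1,0,0],[1,0,2,0,0],[1,0,3,0,0],[1,0,4,0,0],[1,0,5,0,0],[1,0,6,0,0],[1,0,6,0,0],[1,0,6,0,0]]}}

```text
clock: 17.75
position: [645.3, 214.4, 32.6]
ee_rot: [-0.682, 0.731, 0.002, -0.005]
contact_force: [-9.2, 1.2, 1.0]
gripper_width: 10.8
grasp_force: 61.8
```

```bash
python3 -c "
from h import *
print(inv(B,arm.read_state()['position']),arm.read_state()['wrist_torque'])"
```

```text
[ 1.97712396 -0.34193756 32.61145304] [ 0.65152323  2.41577609 -0.11973616]
```

Request:
{"name": "drive_tool", "arguments": {"targets": [[1,0,1,0,0],[1,0,2,0,0],[1,0,3,0,0],[1,0,3.5,0,0],[1,0,3.5,0,0],[1,0,3.5,0,0]]}}

```text
clock: 18.35
position: [645.2, 215.3, 33.9]
ee_rot: [-0.683, 0.731, 0.001, -0.002]
contact_force: [-4.3, -2.4, -4.4]
gripper_width: 11.4
grasp_force: 60.9
```

```bash
python3 -c "
from h import *
print(inv(B,arm.read_state()['position']),arm.read_state()['wrist_torque'])"
```

```text
[ 1.86558383  0.55130124 33.91198246] [-0.67873622  1.49640929 -0.05967571]
```

Force fell to 4 N without the carrier moving, so the catch holds it. Releasing and rising.

Request:
{"name": "drive_tool", "arguments": {"targets": [[-1,0,3.5,0,0],[-1,0,3.5,0,0],[-1,0,3.5,0,0],[-1,0,3.5,0,0],[-1,0,3.5,0,0],[-1,0,3.5,-10,0],[-1,0,3.5,-35,0],[-1,0,3.5,-70,0],[-1,0,3.5,-110,0],[-1,0,3.5,-140,0],[-1,0,3.5,-150,0],[-1,0,3.5,-150,0]]}}

```text
clock: 19.55
position: [643.8, 217.0, 187.3]
ee_rot: [-0.683, 0.73, -0.001, 0.002]
contact_force: [-0.8, -0.7, 0.4]
gripper_width: 85.2
grasp_force: 0.0
```

```bash
python3 -c "
from h import *
go(); cv2.imwrite('pics/w7.png',arm.get_image('wrist'))"
```

```text
t 19.55 pos [643.8 217.  187.3] yaw -1.6381 F [-0.8 -0.7  0.4] w 85.2 0.0 down [ 0.004  0.002 -1.   ]
```

View pics/w7.png

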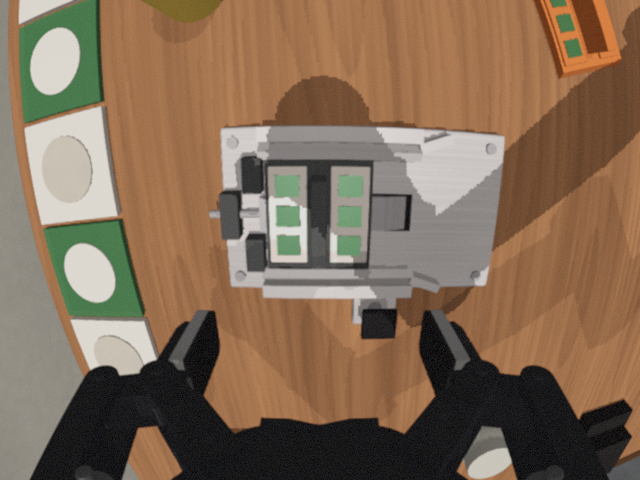

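The carrier sits home at (320,214) against the stops, with the catch up behind it at (392,212). The gripper is open and clear, so I'm handing in.

```bash
python3 -c "
from bench import arm
print(arm.job_done())"
```

```text
the job is handed in; nothing more can be done
None
```

The steel carrier was released from dock_a, moved over and latched home in dock_b, then let go. I handed the job in at about 20 s of the 72 s allowed; the hand-in returned no verdict.

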